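# Hang the dial gauge on the sprung hook

### The arm

A 6-joint arm with a two-finger parallel gripper is mounted at the origin on a cart in front of the work surface, level with it; the furniture and walls round the work are solid. World frame = base frame: x ahead of the robot, y to its left, z up, the work surface at z = 0. Lengths are in mm, angles in rad, forces in N, time in s.
With the tool pointing down it reaches from about 350 to 775 mm from the base axis. Payload 7.3 kg.
Tool frame: the origin (TCP) lies between the finger pads; the fingertips stand 25 mm ahead of it and the grasp point (between the pads) lies 6 mm ahead of it; z points along the fingers, y is the line along which they close (so a half turn about z gives the same grasp; the last joint's range is limited). The gripper opens to 92 mm and grips with 3 to 60 N. Pads are 19 mm wide; open, the fingers measure 130 mm over their backs; the gripper's body (75 mm by 190 mm) begins 47 mm behind the grasp point.
Start: joints at [-1.284, 0.342, 1.524, -0, 1.275, -0.146], TCP at [220.216, -476.6, 251.741] pointing down, gripper open.
Joint ranges: [-2.53, 2.53], [-0.77, 2.02], [0.04, 2.7], [-1, 4.14], [0.28, 2.66], [-3.11, 3.11]. Speed limits (rad/s): [2.57, 2.57, 3.14, 3.14, 3.14, 3.14].

### API

Orientations are given as [roll, pitch, yaw] about the fixed x, y, z axes, in that order (R = Rz(yaw) Ry(pitch) Rx(roll)).
In Python, from plant import bot gives the robot as it stands.
- The arm moves only by the tool play_rows, never from a script. Its argument "commands" is a list of rows, each an object of numbers: "x", "y", "z": the shift along the tool's x, y, z in m; "twist": the turn about the tool's z in degrees. In form: [{"x": .., "y": .., "z": .., "twist": ..}, ...]. A call has exactly 8 rows; each row is the pose to reach, as a shift and turn from the pose commanded when the call began, along the tool's axes at that moment; what a row does not reach only later rows make up. A row lasts 1/10 s, in which the tool goes at most 50 mm and 8.59 degrees, less where a joint would pass 70% of its speed; a pose out of reach is approached as far as the arm can. A call with a gripper value outside its range is refused whole. "jaw" is the closure, from 0 (fully open) to 1 (shut), set as the call begins (left out, the last holds). The fingers move at their own pace and stop on an object; the grip force is fixed at half the most. Time passes only in rows, so rows that repeat a pose let the fingers close, or fill a call up. It gives the time, the measured TCP pose, the force, the opening and the grip force at its end, in the units of the state.
- bot.get_obs(): the state, without advancing time (a new reading comes with each control period).
- bot.capture(name): name is "side" or "top" or "wrist"; returns a dict with "pixels" (400x640x3 uint8, red, green, blue), "fx", "fy", "cx", "cy" (pixels), "eye" and "rotation" of the camera in the world. Camera axes: x right, y down, z forward; pixel columns grow to the right and rows downward; lengths in mm; the calibration is good to about 2 mm. A picture is of the moment at which its call begins. There is no depth.
- bot.close_job(): hands the job in; it is judged then, once.
The state is a dict: "time": time; "joint_positions": joint angles; "dq": joint speeds; "tau": joint torques, N m; "tool_pos": TCP position; "tcp_rot": TCP orientation; "contact_force": force on the tool from outside, world axes, zero at the start; "moment": the same for the moment, N m; "grip_width": finger opening in mm; "finger_force": force on a finger pad.
Only numpy, scipy, OpenCV 4.12 (cv2) and the standard library are available. Lean on these libraries where they do the work, as an engineer would, in place of code of your own. Each camera call takes 0.05 s, during which the arm holds its last target. There are 200 camera calls.

### The job

Take the dial gauge that stands on the worktop and hang it by the slot in its tab on the stand's hook, with the dial facing outward, away from the stand's bar. Feel for the hook gently, since nobody has noted where it is clamped on the bar: push on the stand with less than 15 N. Let the gauge hang free and straight, and leave the small bottles where they stand.

Things in the scene. Friction and masses are not known exactly. Their poses are not given: they have to be found in the camera images.
- gauge_center (a point): Middle of the loose white dial gauge (0.08 to 0.17 kg), 58 mm above its underside; it stands upright at any yaw. z up, y across its width, -x out of the dial (the marked face; the back is plain with a grey hatch). Housing 28 (x) x 60 (y) x 80 (z) mm, dial 54 mm across, 2 mm proud; above it a tab, in all 116 mm high. Grasp it across the 60 mm, high on the housing.
- gauge_slot (a point): Centre of the slot in the gauge's tab, 100 mm above the underside (42 mm above gauge_center), same axes. The flat tab, 6 (x) x 60 (y) x 36 (z) mm, stands on the housing in its middle plane. The closed slot goes right through it along x: 10 mm wide (y), 20 mm high, its upper edge 10 mm above this point.
- stand: Fixed steel hook stand; origin on the worktop at the middle of its base plate (90 x 220 x 10 mm). Its -x is the outward side to which the hook points; y runs along the bar. Posts at y = +-90 mm with end blocks 20 mm square, up to 176 mm high, carry a round bar 12 mm thick at x = 0, z = 165 mm. A black clamp block on the bar holds the hook (see stand_bar).
- stand_bar (a point): Middle of the bar, 165 mm above the worktop, axes as the stand. The tight clamp block (24 x 24 x 26 mm) sits anywhere from y = -24 to +24 mm from here: not reported, to be felt or seen. From it a round hook 6 mm thick runs level along -x to x = -57 mm at this height, then turns up; its tip ends at x = -64 mm, spanning heights 162 to 175 mm.
- hang_middle (a point): Point of the stand's frame 35 mm in front of the bar's middle and 116 mm high: gauge_center hangs level with it, off by the hook's unknown y (the slot's upper edge rests on the hook's top, 168 mm high). The hook is sprung: pushed back along +x of the stand it gives 1 mm per 0.4 N, up to 14 mm, then stops hard; freed, it springs out again.
- bottle_a_center (a point): Bystander: centre (half-way up) of a small round brown bottle with a black cap, 33 mm across and 68 mm tall, loose on the worktop. Not to be moved.
- bottle_b_center (a point): Bystander: centre (half-way up) of a small round white bottle with a red nozzle cap, 33 mm across and 67 mm tall, loose on the worktop. Not to be moved.
Mind the look-alikes: they are no part of the job. Leave any yellow look-alike of the part that bears gauge_center alone.

How it is judged (in metres and radians):
At the end, for the whole second after the job is handed in: The gauge hangs at rest on the hook by its slot: in the stand's frame its centre is 8 to 57 mm in front of the bar, within 30 mm of the bar's middle and 110 to 121 mm high; upright within 0.2 rad; its dial faces outward (along the stand's -x) within 0.4 rad; it bears on the stand (x of gauge_center in the frame of stand between -0.057 and -0.008 m and y of gauge_center in the frame of stand between -0.03 and 0.03 m and z of gauge_center in the frame of stand between 0.11 and 0.121 m and angle between gauge_center's own z axis and vertical below 0.2 rad and angle between the x axis of gauge_center and the x axis of stand, either way round below 0.4 rad and x of stand in the frame of gauge_center above 0 m and contact force between gauge and stand above 0.3 N and linear speed of gauge below 0.03 m/s); the robot touches nothing.
It fails at once if something presses on the hook stand with more than 20 N (contact force between stand and anything else above 20 N).
It fails at once if a small bottle is moved by more than 20 mm (distance of any of bottle_a_center, bottle_b_center from where it was at the start of the episode above 0.02 m).
It also fails if it takes over 54 s, if anything falls off the work surface, if the arm or the gripper's body presses on something with over 40 N, if the wrist force passes 120 N, or if a joint passes its speed limit or range.

## Working session

There is one attempt and no reset: what is moved stays moved. The work goes in short steps, Python scripts to look and compute and a tool call to move; the robot and the scene stay as the last step left them, time stands still between calls to the robot, and variables do not carry over. Pictures are saved under pics/ and viewed, at most 10 in all, crops included, and the job is handed in when it is done.

Besides the shell and the picture viewer there is one more tool, called after "Call:" as name([rows], argument=value, ...), one row to a line, values as JSON. play_rows: Moves the arm, as the interface text tells. Its arguments: {"type":"object","properties":{"commands":{"type":"array"},"jaw":{"type":"number"}},"required":["commands"]}

```bash
mkdir -p pics
python3 - <<'E'
from plant import bot
import cv2,pickle
o=bot.get_obs();print({k:o[k] for k in('time','tool_pos','tcp_rot','contact_force','grip_width')})
for n in('side','top'):
    c=bot.capture(n);pickle.dump(c,open(n+'.pkl','wb'));cv2.imwrite(f'pics/{n}0.png',c['pixels'][:,:,::-1])
    print(n,c['fx'],c['fy'],c['cx'],c['cy'],c['eye'],c['rotation'])
E
```

```text
{'time': 0.0, 'tool_pos': array([ 220.11269968, -476.22347742,  251.04510872]), 'tcp_rot': array([-3.14007297e+00, -2.38708906e-04,  4.32774268e-01]), 'contact_force': array([ 0.01907482, -0.43160334, -0.50171993]), 'grip_width': 91.84372819844482}
side 493.6309605958236 493.6309605958236 317.0358635173186 202.58256391609285 [ 600.93046921 1099.10366994  808.67448781] [-2.13263751 -0.00370857  3.08512963]
top 437.34931372276463 437.34931372276463 326.303888666973 203.39064100621977 [ 353.58835269   28.81804123 1110.61001391] [-2.96942674 -0.01009442 -1.59471958]
```

View pics/top0.png

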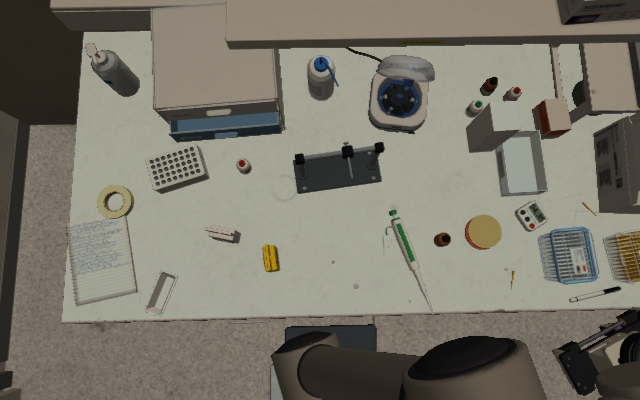

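View pics/side0.png

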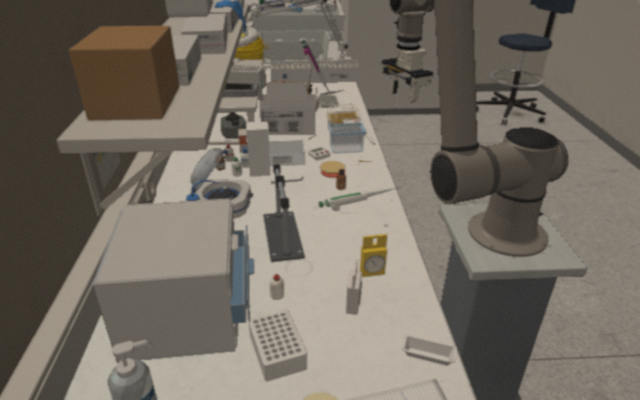

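Top view: white gauge near (222,233), yellow one at (271,258), stand at (337,170), with the clamp at about (348,150). The red-capped bottle is at (243,165) and the brown one at (442,240). I'll enlarge these areas.

```bash
cat > h.py <<'E'
import pickle,numpy as np
from scipy.spatial.transform import Rotation as R
def load(n): return pickle.load(open(n+'.pkl','rb'))
def ray(c,u,v):
    r=np.array(c['rotation']); M=r if r.shape==(3,3) else R.from_euler('xyz',r).as_matrix()
    return np.array(c['eye']),M@np.array([(u-c['cx'])/c['fx'],(v-c['cy'])/c['fy'],1])
def atz(c,u,v,z):
    e,d=ray(c,u,v); return (e+d*(z-e[2])/d[2]).round(1)
def proj(c,p):
    r=np.array(c['rotation']); M=R.from_euler('xyz',r).as_matrix()
    q=M.T@(np.array(p)-c['eye']); return np.array([c['fx']*q[0]/q[2]+c['cx'],c['fy']*q[1]/q[2]+c['cy']]).round(1)
E
python3 - <<'E'
from h import *;import cv2
t=load('top');s=load('side')
a=cv2.resize(t['pixels'][130:280,195:395,::-1],None,fx=4,fy=4,interpolation=cv2.INTER_CUBIC)
b=cv2.resize(s['pixels'][155:315,235:400,::-1],None,fx=3.7,fy=3.7,interpolation=cv2.INTER_CUBIC)
cv2.imwrite('pics/topc.png',a);cv2.imwrite('pics/sidec.png',b)
print(atz(t,337,170,10),atz(t,243,165,67),atz(t,271,258,100),atz(s,277,290,30))
E
```

```text
[631.8 -16.7  10. ] [634.9 216.1  67. ] [404.8 144.2 100. ] [642. 238.  30.]
```

View pics/topc.png

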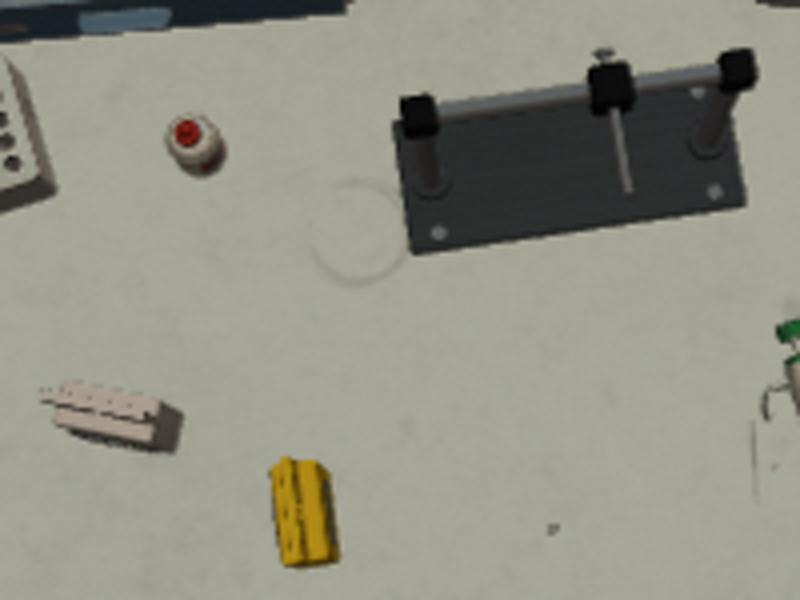

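View pics/sidec.png

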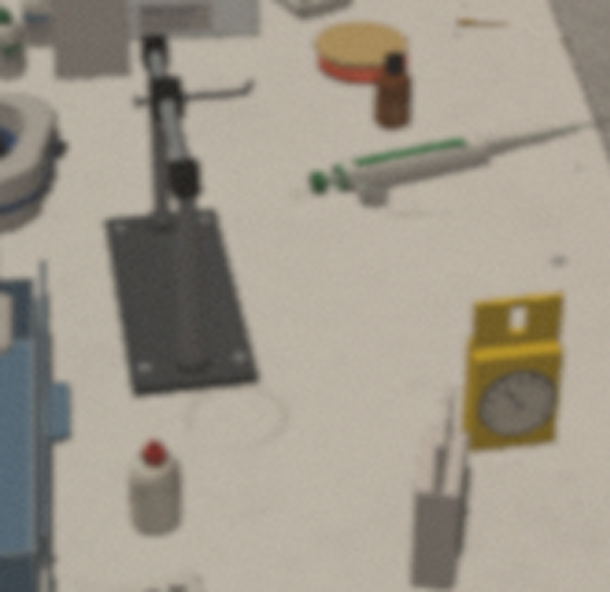

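Run:
```python
from h import *
t=load('top');s=load('side')
T=lambda x,y,z:atz(t,x/4+195,y/4+130,z)
S=lambda x,y,z:atz(s,x/3.7+235,y/3.7+155,z)
print('housing top',*[T(*p,80) for p in[(68,380),(165,398),(152,443),(55,420)]])
q=[T(*p,80) for p in[(68,380),(165,398),(152,443),(55,420)]];print(np.mean(q,0))
print('bottom rt',T(185,412,0),T(178,453,0))
print('side bottom +y',S(412,585,0),S(457,588,0),'top',S(416,492,80),S(465,492,80))
print('base front',T(412,253,10),T(745,205,10))
print('blocks top',T(415,102,176),T(737,58,176),'px mid',T(419,115,176),T(737,69,176))
print('side blocks',S(185,172,170),S(156,48,170))
print('clamp',T(610,82,178),'hook',T(614,110,168),T(628,188,172))
print('side clamp',S(168,95,165),'hook tip',S(251,85,172))
print('bottles',T(187,132,67),S(154,450,67),atz(t,442,237,68))
```

```text
housing top [486.6 285.7  80. ] [474.6 228.3  80. ] [448.2 235.7  80. ] [463.1 292.8  80. ]
[468.125 260.625  80.   ]
bottom rt [474.8 231.    0. ] [448.8 235.2   0. ]
side bottom +y [485.6 290.1   0. ] [458.3 294.    0. ] top [486.6 294.9  80. ] [457.8 296.4  80. ]
base front [572.6  85.   10. ] [ 599.5 -130.    10. ]
blocks top [624.6  73.8 176. ] [ 646.1 -105.4  176. ] px mid [617.1  71.7 176. ] [ 639.8 -105.1  176. ]
side blocks [619.   77.4 170. ] [640.1 -96.4 170. ]
clamp [633.2 -34.2 178. ] hook [620.  -36.6 168. ] [574.3 -42.6 172. ]
side clamp [631.  -34.6 165. ] hook tip [571.9 -33.6 172. ]
bottles [640.1 219.2  67. ] [641.4 234.2  67. ] [ 446.8 -261.    68. ]
```

Both views agree: gauge at about (468,262), yaw about -0.23 if the dial faces the robot. Stand yaw is about 0.126, bar middle about (630,-17), hook y about -18. I'll move towards the gauge now and check which way it faces with the wrist camera.

Call:
play_rows([
  {"x": 0.035,"y": -0.03,"z": 0,"twist": 4.75},
  {"x": 0.07,"y": -0.06,"z": 0,"twist": 9.5},
  {"x": 0.105,"y": -0.09,"z": 0,"twist": 14.25},
  {"x": 0.14,"y": -0.12,"z": 0,"twist": 19},
  {"x": 0.175,"y": -0.15,"z": 0,"twist": 23.75},
  {"x": 0.21,"y": -0.18,"z": 0,"twist": 28.5},
  {"x": 0.245,"y": -0.21,"z": 0,"twist": 33.25},
  {"x": 0.28,"y": -0.24,"z": 0,"twist": 38},
], jaw=0)

```text
time: 0.9
tool_pos: [374.0, -139.4, 251.6]
tcp_rot: [3.142, -0.0, -0.234]
contact_force: [2.1, -0.7, -0.5]
grip_width: 91.9
finger_force: 0.0
```

Call:
play_rows([
  {"x": 0,"y": -0.0375,"z": 0,"twist": 0},
  {"x": 0,"y": -0.075,"z": 0,"twist": 0},
  {"x": 0,"y": -0.1125,"z": 0,"twist": 0},
  {"x": 0,"y": -0.15,"z": 0,"twist": 0},
  {"x": 0,"y": -0.1875,"z": 0,"twist": 0},
  {"x": 0,"y": -0.225,"z": 0,"twist": 0},
  {"x": 0,"y": -0.2625,"z": 0,"twist": 0},
  {"x": 0,"y": -0.3,"z": 0,"twist": 0},
])

```text
time: 1.7
tool_pos: [442.2, 152.4, 251.5]
tcp_rot: [3.141, 0.0, -0.23]
contact_force: [1.1, -1.2, 0.2]
grip_width: 91.8
finger_force: 0.0
```

Run:
```python
from plant import bot
import cv2,pickle
from h import *
c=bot.capture('wrist');pickle.dump(c,open('w1.pkl','wb'));cv2.imwrite('pics/w1.png',c['pixels'][:,:,::-1])
print(bot.get_obs()['tool_pos'],c['fx'],c['eye'],c['rotation'],proj(c,[468,262,80]))
```

```text
[443.07958991 156.62133127 251.46341721] 356.06568565516756 [511.13086427 137.08648158 384.33289958] [ 2.87333141e+00 -1.04828679e-03 -1.80069180e+00] [187.8 185.7]
```

View pics/w1.png

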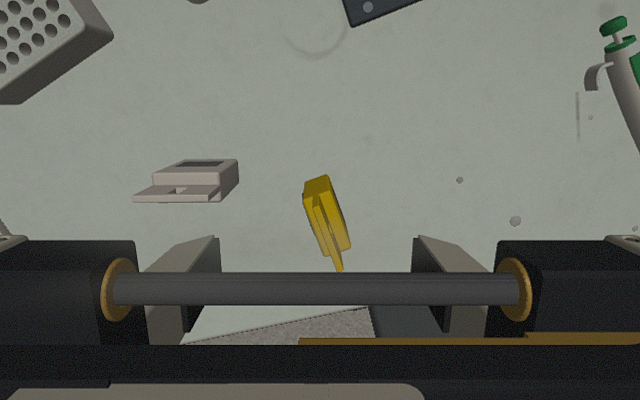

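The far (+x) side shows the grey hatch at (200,163), so the dial faces the robot and no half turn is needed. Tab top edge runs (133,201)-(211,202), parallel to the jaws.

Run:
```python
from h import *
c=load('w1')
print(atz(c,134,201,116),atz(c,211,202,116),atz(c,153,185,80),atz(c,222,185,80))
for p in [(468,262,116),(468,262,80)]: print(proj(c,p))
```

```text
[471.  292.1 116. ] [456.5 233.7 116. ] [475.5 291.5  80. ] [461.8 232.6  80. ]
[171.8 196.1]
[187.8 185.7]
```

Call:
play_rows([
  {"x": -0.001,"y": -0.04,"z": 0,"twist": 0},
  {"x": -0.001,"y": -0.08,"z": 0,"twist": 0},
  {"x": -0.0015,"y": -0.114,"z": 0.01,"twist": 0},
  {"x": -0.0015,"y": -0.114,"z": 0.035,"twist": 0},
  {"x": -0.0015,"y": -0.114,"z": 0.07,"twist": 0},
  {"x": -0.0015,"y": -0.114,"z": 0.105,"twist": 0},
  {"x": -0.0015,"y": -0.114,"z": 0.135,"twist": 0},
  {"x": -0.0015,"y": -0.114,"z": 0.155,"twist": 0},
])

```text
time: 2.55
tool_pos: [465.6, 261.6, 94.1]
tcp_rot: [3.139, 0.003, -0.23]
contact_force: [0.0, -0.1, -0.6]
grip_width: 92.1
finger_force: 0.0
```

Call:
play_rows([
  {"x": 0,"y": 0,"z": 0.01,"twist": 0},
  {"x": 0,"y": 0,"z": 0.0165,"twist": 0},
  {"x": 0,"y": 0,"z": 0.0165,"twist": 0},
  {"x": 0,"y": 0,"z": 0.0165,"twist": 0},
  {"x": 0,"y": 0,"z": 0.0165,"twist": 0},
  {"x": 0,"y": 0,"z": 0.0165,"twist": 0},
  {"x": 0,"y": 0,"z": 0.0165,"twist": 0},
  {"x": 0,"y": 0,"z": 0.0165,"twist": 0},
])

```text
time: 3.35
tool_pos: [466.9, 262.1, 80.5]
tcp_rot: [-3.141, -0.0, -0.23]
contact_force: [-0.3, -0.8, 0.1]
grip_width: 91.9
finger_force: 0.0
```

Call:
play_rows([
  {"x": 0,"y": 0,"z": 0,"twist": 0},
  {"x": 0,"y": 0,"z": 0,"twist": 0},
  {"x": 0,"y": 0,"z": 0,"twist": 0},
  {"x": 0,"y": 0,"z": 0,"twist": 0},
  {"x": 0,"y": 0,"z": 0,"twist": 0},
  {"x": 0,"y": 0,"z": 0,"twist": 0},
  {"x": 0,"y": 0,"z": 0,"twist": 0},
  {"x": 0,"y": 0,"z": 0,"twist": 0},
], jaw=1)

```text
time: 4.15
tool_pos: [466.9, 262.2, 80.2]
tcp_rot: [-3.142, -0.0, -0.23]
contact_force: [1.0, 0.6, 0.5]
grip_width: 60.1
finger_force: 30.0
```

Call:
play_rows([
  {"x": 0,"y": 0,"z": -0.02,"twist": 0},
  {"x": 0,"y": 0,"z": -0.05,"twist": 0},
  {"x": 0,"y": 0,"z": -0.085,"twist": 0},
  {"x": 0,"y": 0.01,"z": -0.12,"twist": 0},
  {"x": 0.005,"y": 0.03,"z": -0.14,"twist": -2},
  {"x": 0.02,"y": 0.06,"z": -0.15,"twist": -4},
  {"x": 0.035,"y": 0.09,"z": -0.15,"twist": -6},
  {"x": 0.05,"y": 0.12,"z": -0.15,"twist": -8},
])

```text
time: 4.95
tool_pos: [487.9, 132.7, 230.4]
tcp_rot: [3.141, -0.0, -0.089]
contact_force: [0.6, 0.2, -1.6]
grip_width: 59.7
finger_force: 30.0
```

Call:
play_rows([
  {"x": 0.01,"y": 0.03,"z": 0,"twist": -2},
  {"x": 0.021,"y": 0.06,"z": 0,"twist": -4},
  {"x": 0.032,"y": 0.09,"z": 0,"twist": -6},
  {"x": 0.043,"y": 0.12,"z": 0,"twist": -8},
  {"x": 0.055,"y": 0.145,"z": 0,"twist": -10},
  {"x": 0.065,"y": 0.165,"z": 0,"twist": -12},
  {"x": 0.071,"y": 0.174,"z": 0,"twist": -12.5},
  {"x": 0.071,"y": 0.174,"z": 0,"twist": -12.5},
])

```text
time: 5.75
tool_pos: [543.1, -46.7, 229.7]
tcp_rot: [-3.141, 0.001, 0.125]
contact_force: [-0.3, 0.9, -2.2]
grip_width: 60.3
finger_force: 30.0
```

Run:
```python
from plant import bot
import cv2,pickle
from h import *
print(bot.get_obs()['tool_pos'],bot.get_obs()['tcp_rot'])
out=[]
for n,(u0,u1,v0,v1) in {'top':(290,410,120,220),'side':(240,340,110,230)}.items():
    c=bot.capture(n);pickle.dump(c,open(n+'2.pkl','wb'))
    out.append(cv2.resize(c['pixels'][v0:v1,u0:u1,::-1],(400,500 if n=='side' else 333),interpolation=cv2.INTER_CUBIC) if 0 else cv2.resize(c['pixels'][v0:v1,u0:u1,::-1],None,fx=3.6,fy=3.6,interpolation=cv2.INTER_CUBIC))
h=max(o.shape[0] for o in out)
cv2.imwrite('pics/c2.png',np.hstack([np.pad(o,((0,h-o.shape[0]),(0,0),(0,0))) for o in out]))
```

```text
[543.13044185 -46.73928735 229.71524892] [-3.14143928e+00  8.62407933e-04  1.25099359e-01]
```

View pics/c2.png

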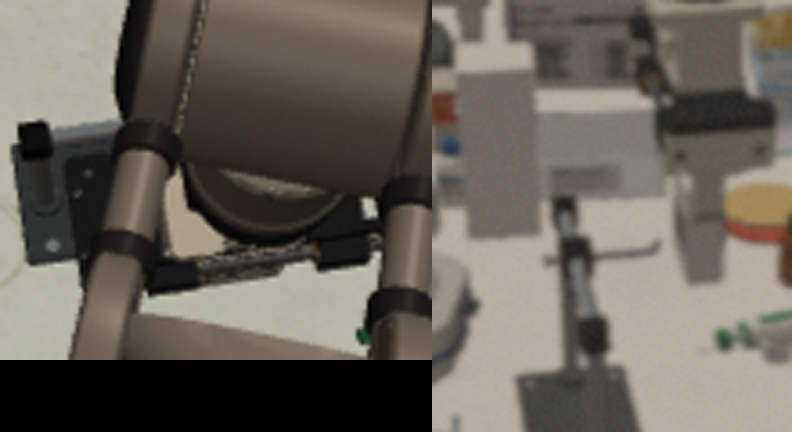

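The top view is blocked by the arm. The side view shows the gauge held in front of the hook tip. I'll lower to insertion height and check with the wrist camera, which looks from the stand side.

Call:
play_rows([
  {"x": 0,"y": 0,"z": 0.02,"twist": 0},
  {"x": 0,"y": 0,"z": 0.04,"twist": 0},
  {"x": 0,"y": 0,"z": 0.06,"twist": 0},
  {"x": 0,"y": 0,"z": 0.075,"twist": 0},
  {"x": 0,"y": 0,"z": 0.082,"twist": 0},
  {"x": 0,"y": 0,"z": 0.082,"twist": 0},
  {"x": 0,"y": 0,"z": 0.082,"twist": 0},
  {"x": 0,"y": 0,"z": 0.082,"twist": 0},
])

```text
time: 6.65
tool_pos: [543.5, -45.7, 149.2]
tcp_rot: [3.141, -0.002, 0.128]
contact_force: [-0.0, 0.1, -1.8]
grip_width: 59.5
finger_force: 30.0
```

Run:
```python
from plant import bot
import cv2,pickle
from h import *
print(bot.get_obs()['tool_pos'],bot.get_obs()['tcp_rot'],bot.get_obs()['contact_force'])
c=bot.capture('wrist');pickle.dump(c,open('w3.pkl','wb'));s=bot.capture('side');pickle.dump(s,open('s3.pkl','wb'))
cv2.imwrite('pics/w3.png',c['pixels'][:,:,::-1])
print(c['eye'],c['rotation'])
```

```text
[543.53867938 -45.73618184 149.21822228] [ 3.14088823e+00 -1.74113090e-03  1.27568894e-01] [-0.02616383  0.11067031 -1.79661903]
[613.51190237 -35.81466812 282.23549556] [ 2.87526840e+00 -9.84674196e-04 -1.44286918e+00]
```

View pics/w3.png

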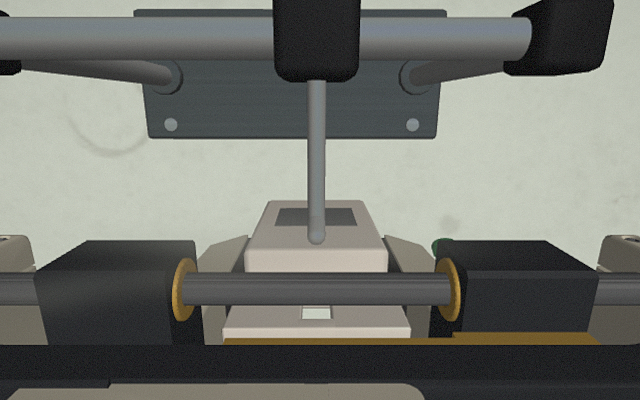

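Wrist view: hook tip at column about 316.5 (row 238), slot spans columns 302-330 (centre 316, row 313), and the tab edges run 223-410 (middle 316.5). So they line up sideways, and the bar is square to the jaws. I'll insert gently.

Call:
play_rows([
  {"x": 0.005,"y": 0,"z": 0,"twist": 0},
  {"x": 0.01,"y": 0,"z": 0,"twist": 0},
  {"x": 0.015,"y": 0,"z": 0,"twist": 0},
  {"x": 0.019,"y": 0,"z": 0,"twist": 0},
  {"x": 0.022,"y": 0,"z": 0,"twist": 0},
  {"x": 0.025,"y": 0,"z": 0,"twist": 0},
  {"x": 0.028,"y": 0,"z": 0,"twist": 0},
  {"x": 0.03,"y": 0,"z": 0,"twist": 0},
])

```text
time: 7.55
tool_pos: [573.0, -42.0, 148.2]
tcp_rot: [3.142, -0.0, 0.127]
contact_force: [0.1, -0.6, -1.9]
grip_width: 59.9
finger_force: 30.0
```

Call:
play_rows([
  {"x": 0.002,"y": 0,"z": 0,"twist": 0},
  {"x": 0.004,"y": 0,"z": 0,"twist": 0},
  {"x": 0.006,"y": 0,"z": 0,"twist": 0},
  {"x": 0.008,"y": 0,"z": 0,"twist": 0},
  {"x": 0.01,"y": 0,"z": 0,"twist": 0},
  {"x": 0.01,"y": 0,"z": 0,"twist": 0},
  {"x": 0.01,"y": 0,"z": 0,"twist": 0},
  {"x": 0.01,"y": 0,"z": 0,"twist": 0},
])

```text
time: 8.35
tool_pos: [582.6, -40.8, 148.2]
tcp_rot: [3.142, 0.0, 0.127]
contact_force: [-0.3, -0.4, -1.7]
grip_width: 59.8
finger_force: 30.0
```

Run:
```python
from plant import bot
import cv2,pickle
from h import *
print(bot.get_obs()['tool_pos'],bot.get_obs()['tcp_rot'],bot.get_obs()['contact_force'])
c=bot.capture('wrist');s=bot.capture('side')
a=cv2.resize(c['pixels'][150:350,200:440,::-1],None,fx=1.7,fy=1.7,interpolation=cv2.INTER_CUBIC)
b=cv2.resize(s['pixels'][135:205,250:330,::-1],None,fx=4.8,fy=4.8,interpolation=cv2.INTER_CUBIC)
a=a[:336];b=np.pad(b,((0,max(0,a.shape[0]-b.shape[0])),(0,0),(0,0)))[:a.shape[0]]
cv2.imwrite('pics/w4.png',np.hstack([a,b]))
```

```text
[582.62311882 -40.78808301 148.20250549] [3.14152498e+00 1.13278501e-04 1.27358091e-01] [-0.29826907 -0.44303203 -1.67258614]
```

View pics/w4.png

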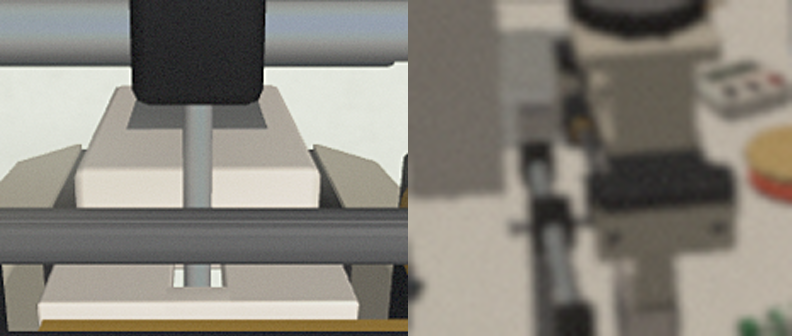

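The hook shaft passes through the slot with no contact force. I'll lower to just above rest.

Call:
play_rows([
  {"x": 0.001,"y": 0,"z": 0.002,"twist": 0},
  {"x": 0.001,"y": 0,"z": 0.004,"twist": 0},
  {"x": 0.001,"y": 0,"z": 0.006,"twist": 0},
  {"x": 0.001,"y": 0,"z": 0.007,"twist": 0},
  {"x": 0.001,"y": 0,"z": 0.008,"twist": 0},
  {"x": 0.001,"y": 0,"z": 0.0085,"twist": 0},
  {"x": 0.001,"y": 0,"z": 0.0085,"twist": 0},
  {"x": 0.001,"y": 0,"z": 0.0085,"twist": 0},
])

```text
time: 9.25
tool_pos: [583.7, -40.7, 139.8]
tcp_rot: [3.141, -0.0, 0.127]
contact_force: [-1.3, 0.0, -1.2]
grip_width: 59.9
finger_force: 30.0
```

Call:
play_rows([
  {"x": 0,"y": 0,"z": 0.0003,"twist": 0},
  {"x": 0,"y": 0,"z": 0.0006,"twist": 0},
  {"x": 0,"y": 0,"z": 0.0008,"twist": 0},
  {"x": 0,"y": 0,"z": 0.001,"twist": 0},
  {"x": 0,"y": 0,"z": 0.001,"twist": 0},
  {"x": 0,"y": 0,"z": 0.001,"twist": 0},
  {"x": 0,"y": 0,"z": 0.001,"twist": 0},
  {"x": 0,"y": 0,"z": 0.001,"twist": 0},
])

```text
time: 10.05
tool_pos: [583.7, -40.7, 138.7]
tcp_rot: [3.141, -0.0, 0.127]
contact_force: [-0.9, 0.1, -1.6]
grip_width: 59.9
finger_force: 30.0
```

Call:
play_rows([
  {"x": 0,"y": 0,"z": 0.0004,"twist": 0},
  {"x": 0,"y": 0,"z": 0.0004,"twist": 0},
  {"x": 0,"y": 0,"z": 0.0004,"twist": 0},
  {"x": 0,"y": 0,"z": 0.0004,"twist": 0},
  {"x": 0,"y": 0,"z": 0.0004,"twist": 0},
  {"x": 0,"y": 0,"z": 0.0004,"twist": 0},
  {"x": 0,"y": 0,"z": 0.0004,"twist": 0},
  {"x": 0,"y": 0,"z": 0.0004,"twist": 0},
], jaw=0.2)

```text
time: 10.85
tool_pos: [583.7, -40.7, 138.3]
tcp_rot: [3.141, -0.0, 0.127]
contact_force: [-0.3, -1.5, 0.1]
grip_width: 73.3
finger_force: 0.0
```

Call:
play_rows([
  {"x": 0,"y": 0,"z": -0.005,"twist": 0},
  {"x": 0,"y": 0,"z": -0.012,"twist": 0},
  {"x": 0,"y": 0,"z": -0.022,"twist": 0},
  {"x": 0,"y": 0,"z": -0.035,"twist": 0},
  {"x": 0,"y": 0,"z": -0.05,"twist": 0},
  {"x": 0,"y": 0,"z": -0.07,"twist": 0},
  {"x": 0,"y": 0,"z": -0.09,"twist": 0},
  {"x": 0,"y": 0,"z": -0.1,"twist": 0},
])

```text
time: 11.65
tool_pos: [584.4, -40.8, 241.4]
tcp_rot: [3.14, -0.004, 0.127]
contact_force: [0.4, 0.2, 0.1]
grip_width: 73.5
finger_force: 0.0
```

Call:
play_rows([
  {"x": -0.01,"y": 0,"z": -0.01,"twist": 0},
  {"x": -0.04,"y": 0,"z": -0.02,"twist": 0},
  {"x": -0.07,"y": 0,"z": -0.03,"twist": 0},
  {"x": -0.1,"y": 0,"z": -0.03,"twist": 0},
  {"x": -0.12,"y": 0,"z": -0.03,"twist": 0},
  {"x": -0.12,"y": 0,"z": -0.03,"twist": 0},
  {"x": -0.12,"y": 0,"z": -0.03,"twist": 0},
  {"x": -0.12,"y": 0,"z": -0.03,"twist": 0},
])

```text
time: 12.45
tool_pos: [465.3, -55.9, 268.3]
tcp_rot: [3.141, -0.0, 0.127]
contact_force: [0.9, -0.3, -0.2]
grip_width: 73.4
finger_force: 0.0
```

Run:
```python
from plant import bot
import cv2,pickle
from h import *
print(bot.get_obs()['tool_pos'],bot.get_obs()['contact_force'])
c=bot.capture('wrist');s=bot.capture('side')
a=cv2.resize(c['pixels'][:300,120:520,::-1],None,fx=1,fy=1)
b=cv2.resize(s['pixels'][145:220,240:340,::-1],None,fx=4,fy=4,interpolation=cv2.INTER_CUBIC)
cv2.imwrite('pics/w5.png',np.hstack([a,b]))
```

```text
[465.27632333 -55.91207062 268.29479636] [ 0.90632876 -0.33440414 -0.18980239]
```

View pics/w5.png

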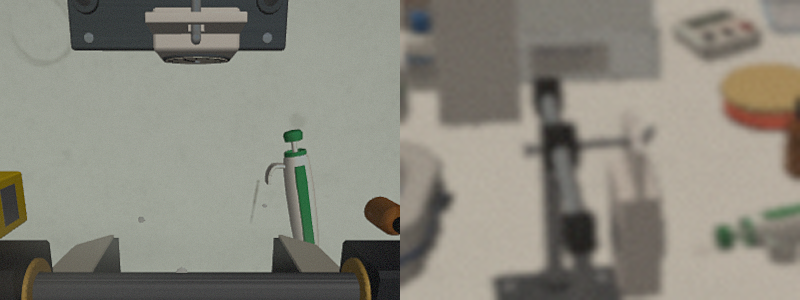

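The gauge hangs straight on the hook with the dial outward at (195,60), and the gripper is clear. I'll let it settle, then hand in.

Call:
play_rows([
  {"x": 0,"y": 0,"z": 0,"twist": 0},
  {"x": 0,"y": 0,"z": 0,"twist": 0},
  {"x": 0,"y": 0,"z": 0,"twist": 0},
  {"x": 0,"y": 0,"z": 0,"twist": 0},
  {"x": 0,"y": 0,"z": 0,"twist": 0},
  {"x": 0,"y": 0,"z": 0,"twist": 0},
  {"x": 0,"y": 0,"z": 0,"twist": 0},
  {"x": 0,"y": 0,"z": 0,"twist": 0},
])

```text
time: 13.35
tool_pos: [464.7, -55.9, 268.3]
tcp_rot: [3.141, -0.0, 0.127]
contact_force: [-1.0, -0.0, 0.1]
grip_width: 73.6
finger_force: 0.0
```

Call:
play_rows([
  {"x": 0,"y": 0,"z": 0,"twist": 0},
  {"x": 0,"y": 0,"z": 0,"twist": 0},
  {"x": 0,"y": 0,"z": 0,"twist": 0},
  {"x": 0,"y": 0,"z": 0,"twist": 0},
  {"x": 0,"y": 0,"z": 0,"twist": 0},
  {"x": 0,"y": 0,"z": 0,"twist": 0},
  {"x": 0,"y": 0,"z": 0,"twist": 0},
  {"x": 0,"y": 0,"z": 0,"twist": 0},
])

```text
time: 14.15
tool_pos: [464.7, -55.9, 268.3]
tcp_rot: [3.142, -0.0, 0.127]
contact_force: [-0.6, -0.7, 0.1]
grip_width: 73.4
finger_force: 0.0
```

Run:
```python
from plant import bot
import numpy as np
a=bot.capture('wrist')['pixels'][:80,250:400].astype(int);
for _ in range(6): b=bot.capture('wrist')['pixels'][:80,250:400].astype(int)
print('change',abs(a-b).mean(),abs(a-b).max())
print(bot.close_job())
```

```text
change 2.6865 19
the job is handed in; nothing more can be done
None
```

The gauge hangs by its slot on the stand's hook, dial outward and at rest in the last pictures. The bottles were not touched, no force reading during the insertion passed about 2 N, and I handed the job in at about 14.5 s; no verdict came back.

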